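# Stand the toppled sample bottle back in its row

## Task

One of the three water bottles in the rack has toppled forward and lies with its cap sticking out over the front of the rack. Stand it upright again in its own lane, on the empty round mark beneath the shelf and in line with the other two. Put it down rather than dropping it, and leave the other two bottles standing where they are.

Things in the scene. Friction and masses are not known exactly. Their poses are not given: they have to be found in the camera images.
- bottle_rack: Fixed 3-lane bottle rack. Origin on the desk below the middle mark; x to its back, y to its left seen from the open front, z up. Deck 10 mm thick, x -150..75, y +-125 mm. Shelf over it: x -10..75, y +-125, underside z 305 mm, box on top; posts (14 mm) at x 62, y 0 and +-112. Rails at y +-40 and +-120, 5 mm thick, 12 mm high, x -45..55 mm.
- spot_left (a point): Centre of the left lane's round mark (72 mm across, rack x = 0, y = +80 mm), on the deck's upper face, 10 mm above the desk. The lanes run along the rack's x.
- spot_middle (a point): Centre of the middle lane's round mark (rack x = 0, y = 0), on the deck's upper face.
- spot_right (a point): Centre of the right lane's round mark (rack x = 0, y = -80 mm), on the deck's upper face.
- fallen_bottle: Toppled clear water bottle, white cap (fixed), green band, 219 mm long, 0.15 to 0.31 kg; lies at first in one of the lanes (which one varies), cap to the rack's front, beyond the deck's edge. Origin: centre of its underside; z along its axis to the cap. Body 63 mm thick up to 140 mm, then neck and cap 30 mm thick (best gripped 185 to 210 mm from the base).
- neighbour_1: A water bottle of the same size that stands on one of the other marks (which one varies). Origin: centre of its underside, z up its axis.
- neighbour_2: The other standing water bottle, of the same size, on a mark (which one varies). Origin: centre of its underside, z up its axis.
Mind the look-alikes: they are no part of the job. Leave any orange look-alike of the neighbour_2 alone.

How it is judged:
By the outcome, as a careful person would: the job done as asked, in the order asked, and still so for the second after the job is handed in, with the robot touching nothing.
It also fails if it takes over 48 s, if anything falls off the work surface, if the arm or the gripper's body presses on something with over 40 N, if the wrist force passes 120 N, or if a joint passes its speed limit or range.

## Robot

A 6-joint arm with a two-finger parallel gripper is mounted at the origin on a cart in front of the work surface, level with it; the furniture and walls round the work are solid. World frame = base frame: x ahead of the robot, y to its left, z up, the work surface at z = 0. Lengths are in mm, angles in rad, forces in N, time in s.
With the tool pointing down it reaches from about 400 to 925 mm from the base axis. Payload 12.5 kg.
Tool frame: the origin (TCP) lies at the very end of the fingers, on their centre line; the grasp point (between the pads) lies 19 mm behind it (robot.grip_point_offset is the distance from the TCP to the grasp point, in mm); z points along the fingers, y is the line along which they close (so a half turn about z gives the same grasp; the last joint's range is limited). The gripper opens to 95 mm and grips with 3 to 60 N. Pads are 20 mm wide; open, the fingers measure 119 mm over their backs; the gripper's body (75 mm by 180 mm) begins 59 mm behind the grasp point.
Start: joints at [1.234, 0.491, 1.559, -0, 1.092, -0.106], TCP at [142.954, 608.45, 214.661] pointing down, gripper open.
Joint ranges: [-3.1, 3.1], [-0.84, 2.19], [0.05, 2.79], [-1.13, 4.28], [0.06, 2.93], [-2.69, 2.69]. Speed limits (rad/s): [2.22, 2.22, 2.79, 3.14, 3.14, 3.14].

## Interface

Orientations are given as a rotation vector (axis times angle).
In Python, from cell import robot, read_camera, recognise, masks_of gives the robot as it stands. Calls block until the motion is done:
- robot.reach(position, orientation): joint-space move of the TCP to a pose.
- robot.move_l(position, vel=150, frame=None): straight line of the TCP; frame=None keeps the orientation; vel is the mean speed in mm/s.
- robot.movej(angles): joint-space move.
- robot.command_gripper(opening, squeeze=None): opening from 0.0 (shut) to 1.0 (fully open); squeeze is the grip in N (None keeps the last); returns when the fingers have stopped.
- robot.dwell(seconds).
- robot.ik(position, orientation): joint angles nearest the present ones, or None.
- robot.observe(): the state.
- read_camera(name): name is "side" or "top"; returns a dict with "color" (480x640x3 uint8, blue, green, red), "fx", "fy", "cx", "cy" (pixels), "origin" and "rotation" of the camera in the world. Camera axes: x right, y down, z forward; pixel columns grow to the right and rows downward; lengths in mm; the calibration is good to about 2 mm. A picture is of the moment at which its call begins. There is no depth.
A pose or a line that the arm cannot do raises robot.PlanningError and nothing moves.
- robot.finish_job(): hands the job in; it is judged then, once.
Trained networks look in a picture, given as the dict that the camera call returned (one of the last four; its "shot" number tells which), for a name from the list of things; names that differ only in an ending like _2 or _b are one class to them, and where a whole thing is asked for, a point or a joint stands for the part that bears it (a point fixed in the world has none). Each returns a list of dicts, best first, with "conf" (0 to 1); they miss things now and then, are a little off and sometimes report something else, mostly with a low value. They report only what shows in the picture. A call takes as long as a camera call. They do not tell look-alikes from the thing itself.
- recognise(picture, target): "xyz" ([x, y, z] in mm, in the coordinates of the camera as it stood for that picture, good to about 4 mm: the middle of the surface that is visible of it).
- masks_of(picture, target): "pixels" (480x640 bool, what is visible of it).
The state is a dict: "clock": time; "qpos": joint angles; "qd": joint speeds; "joint_torque": joint torques, N m; "tcp_pos": TCP position; "eef_rot": TCP orientation; "ft_force": force on the tool from outside, world axes, zero at the start; "moment": the same for the moment, N m; "gripper_width": opening from 0.0 (shut) to 1.0 (fully open); "finger_force": force on a finger pad.
Only numpy, scipy, OpenCV 4.12 (cv2) and the standard library are available. Lean on these libraries where they do the work, as an engineer would, in place of code of your own. Each camera call takes 0.05 s, during which the arm holds its last target. There are 200 camera calls.

## Working session

There is one attempt and no reset: what is moved stays moved. The work goes in short steps, each a Python script; the robot and the scene stay as the last script left them, time stands still between calls to the robot, and variables do not carry over. Pictures are saved under pics/ and viewed, at most 10 in all, crops included, and the job is handed in when it is done.

```bash
mkdir -p pics; ls
cat > h.py <<'E'
import numpy as np, cv2
from cell import robot, read_camera, recognise, masks_of
def proj(c,p):
    q=(np.asarray(p,float)-c["origin"])@np.array(c["rotation"]); return np.array([c["fx"]*q[0]/q[2]+c["cx"],c["fy"]*q[1]/q[2]+c["cy"]])
def ray(c,uv):
    d=np.array([(uv[0]-c["cx"])/c["fx"],(uv[1]-c["cy"])/c["fy"],1.]); return np.array(c["origin"]),np.array(c["rotation"])@d
def onz(c,uv,z):
    o,d=ray(c,uv); return o+d*(z-o[2])/d[2]
def world(c,x): return np.array(c["rotation"])@np.array(x)+np.array(c["origin"])
E
python3 - <<'E'
from h import *
np.set_printoptions(precision=1,suppress=True)
for n in("side","top"):
    c=read_camera(n); cv2.imwrite(f"pics/{n}0.png",c["color"]); print(n,c["origin"],np.array(c["rotation"]).round(3).tolist(),c["fx"],c["cx"],c["cy"])
    for t in("bottle_rack","fallen_bottle","neighbour_1"):
        for r in recognise(c,t): print(t,round(r["conf"],2),world(c,r["xyz"]),proj(c,world(c,r["xyz"])))
        for m in masks_of(c,t):
            v,u=np.nonzero(m["pixels"]); print("  mask",t,round(m["conf"],2),u.mean().round(),v.mean().round(),u.min(),u.max(),v.min(),v.max(),len(u))
print(robot.observe())
E
```

```text
pics
side [880.7 670.5 664.8] [-0.831, -2.57, 1.038] 493.9189682011178 322.88485682701463 241.97077054924318Traceback (most recent call last):
  File "<stdin>", line 6, in <module>
  File "h.py", line 4, in proj
    q=(np.asarray(p,float)-c["origin"])@np.array(c["rotation"]); return np.array([c["fx"]*q[0]/q[2]+c["cx"],c["fy"]*q[1]/q[2]+c["cy"]])
                                                                                          ~^^^
IndexError: invalid index to scalar variable.
```

Rotation is a rotation vector; convert.

```bash
python3 - <<'E'
s=open('h.py').read().replace('np.array(c["rotation"])','RM(c)')
s=s.replace('def proj','def RM(c): return cv2.Rodrigues(np.array(c["rotation"],float))[0]\ndef proj',1)
open('h.py','w').write(s)
E
python3 - <<'E'
from h import *
np.set_printoptions(precision=1,suppress=True)
for n in("side","top"):
    c=read_camera(n); cv2.imwrite(f"pics/{n}0.png",c["color"]); print(n,c["origin"],c["rotation"],RM(c)[:,2])
    for t in("bottle_rack","fallen_bottle","neighbour_1"):
        for r in recognise(c,t): print(t,round(r["conf"],2),world(c,r["xyz"]),proj(c,world(c,r["xyz"])))
        for m in masks_of(c,t):
            v,u=np.nonzero(m["pixels"]); print("  mask",t,round(m["conf"],2),u.mean().round(),v.mean().round(),u.min(),u.max(),v.min(),v.max(),len(u))
print(robot.observe())
E
```

```text
side [880.7 670.5 664.8] [-0.8 -2.6  1. ] [-0.4 -0.6 -0.7]
bottle_rack 0.78 [611.  197.7 316.9] [270.2 127.5]
  mask bottle_rack 0.55 271.0 173.0 163 362 62 305 20714
fallen_bottle 0.65 [576.4  75.4  66.2] [259.  210.9]
  mask fallen_bottle 0.64 257.0 210.0 243 284 164 254 1834
neighbour_1 0.97 [533.9 185.2 131.3] [313.8 208.1]
neighbour_1 0.78 [379.  168.8 128.7] [379.7 170.4]
neighbour_1 0.74 [526.3 342.4 130.9] [381.1 265.6]
neighbour_1 0.63 [678.7 134.5 144.1] [217.6 220.2]
  mask neighbour_1 0.91 382.0 265.0 357 406 203 321 4247
  mask neighbour_1 0.76 380.0 170.0 360 400 114 224 3028
  mask neighbour_1 0.73 217.0 222.0 195 242 161 278 3709
  mask neighbour_1 0.69 315.0 205.0 295 334 144 259 3670
top [ -2.  -27.6 878.4] [-2.2  1.4 -0.5] [ 0.5  0.2 -0.8]
bottle_rack 0.72 [550.7 154.5 307.1] [348.4 116.7]
  mask bottle_rack 0.84 353.0 161.0 263 467 21 328 21419
fallen_bottle 0.63 [550.2 158.  310.8] [345.9 114.2]
fallen_bottle 0.6 [537.1  48.3  58.5] [400.  254.4]
  mask fallen_bottle 0.77 405.0 252.0 349 467 204 304 4581
  mask fallen_bottle 0.66 326.0 219.0 305 347 163 270 3659
neighbour_1 0.92 [498.2 161.2 142.4] [326.  219.2]
neighbour_1 0.87 [651.8 110.3 144.2] [391.9 156.8]
neighbour_1 0.71 [492.9 317.2 134.9] [231.1 192.6]
neighbour_1 0.67 [342.7 150.2 148.6] [289.8 305.7]
  mask neighbour_1 0.91 326.0 219.0 306 347 163 269 3551
  mask neighbour_1 0.91 231.0 194.0 208 254 139 244 3538
  mask neighbour_1 0.76 292.0 308.0 269 315 256 355 3673
  mask neighbour_1 0.51 405.0 253.0 349 468 204 306 4625
{'clock': 0.8, 'qpos': array([ 1.2,  0.5,  1.6,  0. ,  1.1, -0.1]), 'qd': array([-0., -0., -0., -0., -0., -0.]), 'joint_torque': array([ -0. , -61.2, -25.8,   0.1,   0. ,  -0. ]), 'tcp_pos': array([143. , 608.4, 214.7]), 'eef_rot': array([0.4, 3.1, 0. ]), 'ft_force': array([0.3, 1.4, 0.7]), 'moment': array([-0., -0.,  0.]), 'finger_force': 0.0, 'gripper_width': 0.999335749838801}
```

View pics/side0.png

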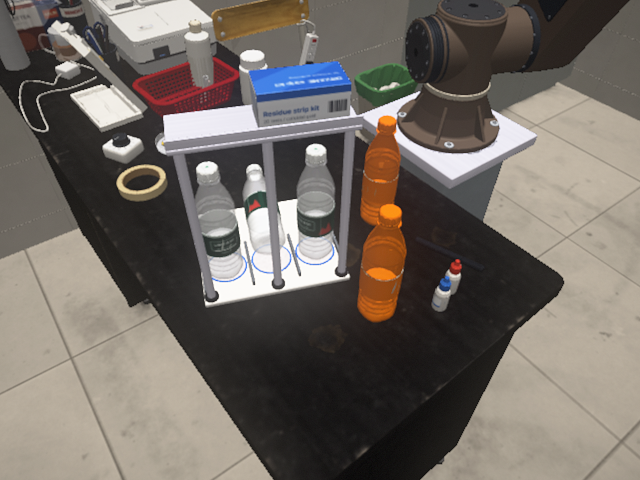

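View pics/top0.png

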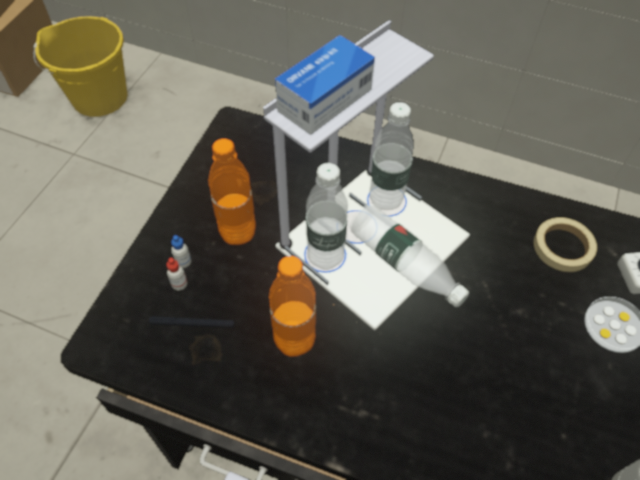

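Fallen bottle: middle lane, from top (360,222) to its cap (458,294). In the side view its base is at about (268,240). Could be mistaken for it: clear standing bottles at top (326,219) and (390,160), and orange look-alikes at (231,193) and (292,308). Only the lying one, with its cap past the deck's edge, fits. A close crop will check this and show the deck corners.

```bash
python3 - <<'E'
import cv2,numpy as np
t=cv2.imread('pics/top0.png')[160:340,270:490]; s=cv2.imread('pics/side0.png')[130:310,160:380]
f=lambda a:cv2.resize(a,None,fx=1.65*1.1,fy=1.65*1.1,interpolation=cv2.INTER_CUBIC)
a=f(t);b=f(s);o=np.hstack([a,b]);cv2.imwrite('pics/crop.png',cv2.resize(o,(800,int(o.shape[0]*800/o.shape[1]))))
E
python3 - <<'E'
from h import *
np.set_printoptions(precision=1,suppress=True)
c=read_camera("top")
for p in [(469,235),(375,328),(285,245)]: print(onz(c,p,10))
c=read_camera("side")
for p in [(207,303),(349,275)]: print(onz(c,p,10))
E
```

```text
[653.  -44.1  10. ]
[424.2  45.9  10. ]
[510.7 238.8  10. ]
[734.2 164.   10. ]
[506.1 252.2  10. ]
```

View pics/crop.png

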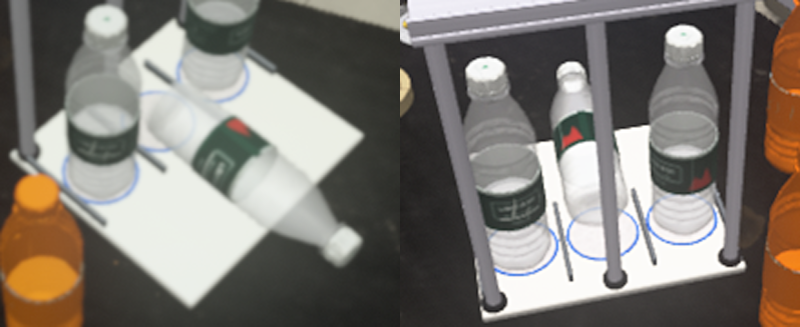

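The crop confirms it: the clear, green-banded bottle lies in the middle lane, between two standing clear bottles. Its cap is at top (459,295) and side (254,172). Next I fit the rack pose and triangulate the cap.

```bash
cat > fit.py <<'E'
from h import *
from scipy.optimize import least_squares
np.set_printoptions(precision=1,suppress=True)
T=read_camera("top");S=read_camera("side")
def R2(a): return np.array([[np.cos(a),-np.sin(a),0],[np.sin(a),np.cos(a),0],[0,0,1]])
obs=[(T,(375.6,328.9),(-150,125,10)),(T,(469.7,233.7),(-150,-125,10)),(T,(325,255.7),(0,80,10)),(T,(386.6,201),(0,-80,10)),
(S,(271,257),(0,0,10)),(S,(315,249),(0,80,10)),(S,(224.4,263.7),(0,-80,10))]
f=lambda p:np.concatenate([proj(c,R2(p[2])@np.array(m)+[p[0],p[1],0])-uv for c,uv,m in obs])
if __name__=="__main__":
    r=least_squares(f,[590,170,1.19],loss="soft_l1",x_scale=[100,100,1]); print(r.x,r.x[2]); print(r.fun.reshape(-1,2))
    def tri(a,b):
        (o1,d1),(o2,d2)=ray(T,a),ray(S,b); t,*_=np.linalg.lstsq(np.c_[d1,-d2],o2-o1,rcond=None); p=o1+d1*t[0];q=o2+d2*t[1]; return (p+q)/2,np.linalg.norm(p-q)
    P=lambda w:R2(r.x[2]).T@(w-[r.x[0],r.x[1],0])
    for n,a,b in[("cap",(458.6,295.3),(254,171.8)),("markL",(325,255.7),(315,249)),("markR",(386.6,201),(224.4,263.7)),
      ("capL",(329,172.5),(316,153)),("capR",(400,109),(207.5,172))]:
        w,e=tri(a,b); print(n,w,e,"rack",P(w))
    for c in(T,S):
        print([proj(c,R2(r.x[2])@np.array(m,float)+[r.x[0],r.x[1],0]).round(0).tolist() for m in [(75,125,10),(75,-125,10),(75,125,0),(75,-125,0),(0,0,10),(-10,125,305),(-10,-125,305)]])
        for n,m in(("t",masks_of(c,"fallen_bottle")),):
            for k in m:
                v,u=np.nonzero(k["pixels"]);print(k["conf"],u.mean(),v.mean())
    np.save("rack.npy",r.x)
E
python3 fit.py; python3 -c "
import cell;print(cell.robot.observe()['clock'],cell.robot.grip_point_offset)"
```

```text
[593.4 138.9   1.2] 1.2017470718178755
[[ 0.2  0.3]
 [ 0.8  0.4]
 [ 0.5 -0.7]
 [ 0.3 -0.1]
 [ 0.6  0.3]
 [-0.1  0.3]
 [ 2.5  1.8]]
cap [511.3 -57.2  41.7] 1.0341759792178504 rack [-212.6    5.9   41.7]
markL [517.8 167.7   9.9] 1.141052038183728 rack [-0.5 81.   9.9]
markR [668.7 108.4  12. ] 5.912971652085634 rack [ -1.3 -81.2  12. ]
capL [518.7 167.7 222.9] 2.007925019388279 rack [ -0.1  80.1 222.9]
capR [674.7 115.9 224. ] 3.701603710793754 rack [  7.9 -84.1 224. ]
[[275.0, 245.0], [372.0, 165.0], [275.0, 248.0], [371.0, 169.0], [357.0, 227.0], [311.0, 154.0], [434.0, 59.0]]
0.64 405.2691823899371 253.05534591194967
[[351.0, 275.0], [205.0, 304.0], [350.0, 279.0], [206.0, 307.0], [272.0, 257.0], [344.0, 97.0], [165.0, 119.0]]
0.66 258.5468975468975 211.22510822510822
1.1 18.8
```

```bash
cat >> h.py <<'E'
from scipy.spatial.transform import Rotation as Ro
try: RK=np.load("rack.npy")
except Exception: RK=np.array([593.4,138.9,1.2017])
RZ=Ro.from_euler("z",RK[2]).as_matrix()
def w(p): return RZ@np.array(p,float)+[RK[0],RK[1],0]
def frame(a,yc,th,s):   # a: bottle axis, yc: closing dir (rack frame), th: tilt of the tool towards -a; world R
    a,yc=map(lambda v:np.array(v,float)/np.linalg.norm(v),(a,yc)); n=np.cross(yc,a)
    d=np.cos(th)*n-np.sin(th)*a   # tool z
    y=s*yc; return RZ@np.c_[np.cross(y,d),y,d]
E
cat > q.py <<'E'
from h import *
from scipy.optimize import minimize
np.set_printoptions(precision=2,suppress=True)
c=read_camera("top"); M=max((m for m in masks_of(c,"fallen_bottle") if np.nonzero(m["pixels"])[1].mean()>370),key=lambda m:m["conf"])["pixels"]
al=np.linspace(0,2*np.pi,40)
def model(p):
    x,y,b=p; ax=np.array([-np.cos(b),-np.sin(b),0]); l=np.array([np.sin(b),-np.cos(b),0]); img=np.zeros((480,640),np.uint8); base=np.array([x,y,41.5])
    prof=[(0,31.5),(140,31.5),(185,15),(219,15)]
    R=[np.array([proj(c,w(base+ax*h+r*(l*np.cos(t)+np.array([0,0,1])*np.sin(t)))) for t in al]) for h,r in prof]
    for i in range(3): cv2.fillConvexPoly(img,cv2.convexHull((np.r_[R[i],R[i+1]]*16).round().astype(np.int32)),1,shift=4)
    return img>0
f=lambda p:-(model(p)&M).sum()/(model(p)|M).sum()
r=minimize(f,[-5,0,0],method="Nelder-Mead",options=dict(initial_simplex=[[-5,0,0],[5,0,0],[-5,6,0],[-5,0,.06]])); print("bottle base x,y,yaw",r.x,-r.fun)
x,y,b=r.x; ax=np.array([-np.cos(b),-np.sin(b),0]); print("tip",np.array([x,y,41.5])+219*ax)
np.save("bot.npy",r.x)
for th in(0,15,30,45):
  for s in(1,-1):
    for nm,g,a,yc in[("pick",[-200,3,41.5],[-1,0,0],[0,-1,0])]+[("fin%d"%k,[0,0,207],[0,0,1],[np.sin(np.radians(k)),-np.cos(np.radians(k)),0]) for k in(-15,0,15)]+[("pre",[-180,0,260],[0,0,1],[0,-1,0])]:
        if nm=="pick": yc=[0,1,0]
        else: yc=[-v for v in yc]
        F=frame(a,yc,np.radians(th),s)
        d=F[:,2]
        q=robot.ik((w(g)+19*d).tolist(),Ro.from_matrix(F).as_rotvec().tolist())
        print(th,s,nm,(RZ.T@d),None if q is None else np.array(q))
E
python3 q.py
```

```text
bottle base x,y,yaw [-2.93  0.22 -0.03] 0.954947541658095
tip [-221.86    6.06   41.5 ]
0 1 pick [0. 0. 1.] None
0 1 fin-15 [ 0.97 -0.26  0.  ] [-0.29  0.77  2.18  1.9   1.51  1.75]
0 1 fin0 [ 1. -0.  0.] [-0.32  0.79  2.03  1.62  1.56  1.9 ]
0 1 fin15 [0.97 0.26 0.  ] [-0.31  0.83  1.86  1.39  1.66  2.02]
0 1 pre [ 1. -0.  0.] [-0.67  0.69  2.02  1.29  1.7   1.99]
0 -1 pick [0. 0. 1.] None
0 -1 fin-15 [ 0.97 -0.26  0.  ] [-0.29  0.77  2.18  1.9   1.51 -1.39]
0 -1 fin0 [ 1. -0.  0.] [-0.32  0.79  2.03  1.62  1.56 -1.25]
0 -1 fin15 [0.97 0.26 0.  ] [-0.31  0.83  1.86  1.39  1.66 -1.12]
0 -1 pre [ 1. -0.  0.] [-0.67  0.69  2.02  1.29  1.7  -1.15]
15 1 pick [0.26 0.   0.97] [-0.34  1.56  1.68  1.23  2.86  1.19]
15 1 fin-15 [ 0.93 -0.25 -0.26] [-0.27  0.63  2.16  1.81  1.2   1.93]
15 1 fin0 [ 0.97  0.   -0.26] [-0.3   0.66  2.01  1.51  1.31  2.06]
15 1 fin15 [ 0.93  0.25 -0.26] [-0.3   0.71  1.85  1.27  1.45  2.14]
15 1 pre [ 0.97  0.   -0.26] [-0.66  0.57  1.99  1.19  1.51  2.13]
15 -1 pick [0.26 0.   0.97] [-0.34  1.56  1.68  1.23  2.86 -1.95]
15 -1 fin-15 [ 0.93 -0.25 -0.26] [-0.27  0
[... 901 characters left out ...]
1.05  1.33 -0.84]
45 1 pick [0.71 0.   0.71] [-0.57  1.45  1.79  1.27  2.33  1.43]
45 1 fin-15 [ 0.68 -0.18 -0.71] [-0.15  0.44  2.    1.25  0.72  2.62]
45 1 fin0 [ 0.71  0.   -0.71] [-0.18  0.49  1.9   1.06  0.92  2.58]
45 1 fin15 [ 0.68  0.18 -0.71] [-0.18  0.54  1.79  0.91  1.11  2.52]
45 1 pre [ 0.71  0.   -0.71] [-0.53  0.38  1.91  0.85  1.18  2.5 ]
45 -1 pick [0.71 0.   0.71] [-0.57  1.45  1.79  1.27  2.33 -1.71]
45 -1 fin-15 [ 0.68 -0.18 -0.71] [-0.15  0.44  2.    1.25  0.72 -0.52]
45 -1 fin0 [ 0.71  0.   -0.71] [-0.18  0.49  1.9   1.06  0.92 -0.56]
45 -1 fin15 [ 0.68  0.18 -0.71] [-0.18  0.54  1.79  0.91  1.11 -0.63]
45 -1 pre [ 0.71  0.   -0.71] [-0.53  0.38  1.91  0.85  1.18 -0.64]
```

```bash
cat > plan.py <<'E'
from h import *
np.set_printoptions(precision=2,suppress=True)
bx,by,bb=np.load("bot.npy"); H=197
AX=np.array([-np.cos(bb),-np.sin(bb),0])
def tcp(g,F): return (w(g)+robot.grip_point_offset*F[:,2]).tolist(), Ro.from_matrix(F).as_rotvec().tolist()
def poses(th,s,yaw=0):
    Fp=frame(AX,[AX[1],-AX[0],0] if False else np.cross([0,0,1],AX),th,s); 
    Ff=frame([0,0,1],[np.sin(yaw)*-1,np.cos(yaw),0],th,s)
    g0=np.array([bx,by,41.5])+H*AX
    k=RZ@np.array([1,0,-1])/2**.5
    rel=(Ro.from_matrix(Ff)*Ro.from_matrix(Fp).inv()).as_rotvec(); 
    if rel@k>0: rel=rel*(1-2*np.pi/np.linalg.norm(rel))   # turn through d.y<0
    sw=[(Ro.from_rotvec(rel*t)*Ro.from_matrix(Fp)).as_matrix() for t in(.2,.4,.6,.8)]
    L=[("above",g0+[0,0,90],Fp),("pick",g0,Fp),("back",g0+[-70,-30,60],Fp)]
    G=[[-300,-35,150],[-310,-60,220],[-310,-60,260],[-290,-40,260]]
    L+=[("sw%d"%i,np.array(G[i],float),sw[i]) for i in range(4)]
    L+=[("pre",np.array([-230,0,10+H+30.]),Ff),("over",np.array([0,0,10+H+25.]),Ff),("fin",np.array([0,0,10.+H]),Ff)]
    return L
if __name__=="__main__":
  for th in(10,20,30,40):
    for s in(1,-1):
      print("th",th,s)
      for n,g,F in poses(np.radians(th),s):
        q=robot.ik(*tcp(g,F)); print(n,RZ.T@F[:,2],None if q is None else np.array(q))
E
python3 plan.py
```

```text
th 10 1
above [ 0.17 -0.   -0.98] [-0.3   0.47  1.96  0.27  0.71 -0.11]
pick [ 0.17 -0.   -0.98] [-0.3   0.63  2.02  0.36  0.51 -0.22]
back [ 0.17 -0.   -0.98] [-0.44  0.54  1.93  0.27  0.7  -0.26]
sw0 [ 0.25 -0.34 -0.91] [-0.56  0.41  2.09  0.79  0.45 -1.34]
sw1 [ 0.45 -0.55 -0.7 ] [-0.71  0.36  2.12  1.34  0.68 -2.45]
sw2 [ 0.7  -0.55 -0.45] None
sw3 [ 0.91 -0.34 -0.25] [-0.87  0.55  2.04  1.32  1.43  2.56]
pre [ 0.98 -0.   -0.17] [-0.76  0.65  1.99  1.15  1.6   2.03]
over [ 0.98 -0.   -0.17] [-0.31  0.66  2.01  1.54  1.39  2.05]
fin [ 0.98 -0.   -0.17] [-0.31  0.7   2.02  1.55  1.39  2.  ]
th 10 -1
above [ 0.17 -0.   -0.98] None
pick [ 0.17 -0.   -0.98] None
back [ 0.17 -0.   -0.98] None
sw0 [ 0.25 -0.34 -0.91] [-0.56  0.41  2.09  0.79  0.45  1.8 ]
sw1 [ 0.45 -0.55 -0.7 ] [-0.71  0.36  2.12  1.34  0.68  0.69]
sw2 [ 0.7  -0.55 -0.45] [-0.85  0.42  2.1   1.43  1.09 -0.01]
sw3 [ 0.91 -0.34 -0.25] [-0.87  0.55  2.04  1.32  1.43 -0.58]
pre [ 0.98 -0.   -0.17] [-0.76  0.65  1.99  1.15  1.6  -1.11]
over [ 0.98 -0.   -0.17] [-0.31  0.66  2.01  1.54  1.39 -1.09]
fin [ 0.98 -0.   -0.17] [-0
[... 2937 characters left out ...]
.53]
fin [ 0.77 -0.   -0.64] [-0.21  0.51  1.92  1.16  0.97  2.47]
th 40 -1
above [ 0.64 -0.02 -0.77] [-0.54  0.55  2.03  0.92  0.93  2.29]
pick [ 0.64 -0.02 -0.77] [-0.54  0.72  2.07  1.07  0.81  2.06]
back [ 0.64 -0.02 -0.77] [-0.66  0.64  1.96  0.85  0.97  2.23]
sw0 [ 0.66 -0.07 -0.75] [-0.72  0.57  1.92  0.83  1.05  1.63]
sw1 [ 0.69 -0.09 -0.72] [-0.74  0.5   1.82  0.82  1.2   1.1 ]
sw2 [ 0.73 -0.09 -0.68] [-0.76  0.46  1.78  0.83  1.3   0.51]
sw3 [ 0.76 -0.05 -0.65] [-0.74  0.46  1.82  0.84  1.32 -0.14]
pre [ 0.77 -0.   -0.64] [-0.66  0.44  1.93  0.88  1.25 -0.8 ]
over [ 0.77 -0.   -0.64] [-0.21  0.47  1.9   1.13  0.99 -0.61]
fin [ 0.77 -0.   -0.64] [-0.21  0.51  1.92  1.16  0.97 -0.67]
```

Run:
```python
from plan import *
L={n:(g,F) for n,g,F in poses(np.radians(30),-1)}
p0=robot.observe()["tcp_pos"]
robot.move_l([p0[0],p0[1],500],vel=250)
g,F=L["above"]
q=np.array(robot.ik(*tcp(g+[0,0,370],F))) if robot.ik(*tcp(g+[0,0,370],F)) is not None else None
print(q)
if q is None: q=np.array(robot.observe()["qpos"]); q[0]=-0.5; print("rot only")
robot.movej(q.tolist()); print(robot.observe()["tcp_pos"],robot.observe()["clock"])
robot.reach(*tcp(g,F)); o=robot.observe();print(o["clock"],o["tcp_pos"])
for n in("side","top"):
    c=read_camera(n); cv2.imwrite(f"pics/{n}1.png",c["color"])
    print(n,proj(c,w(L["pick"][0])))
a=cv2.imread("pics/side1.png")[0:300,130:530];b=cv2.imread("pics/top1.png")[100:400,200:600]
cv2.imwrite("pics/c1.png",np.hstack([a,b]))
```

```text
None
rot only
[ 577.14 -239.48  498.89] 5.8167
8.0333 [520.27 -37.03 115.48]
side [254.62 175.58]
top [451.8  290.37]
```

View pics/c1.png

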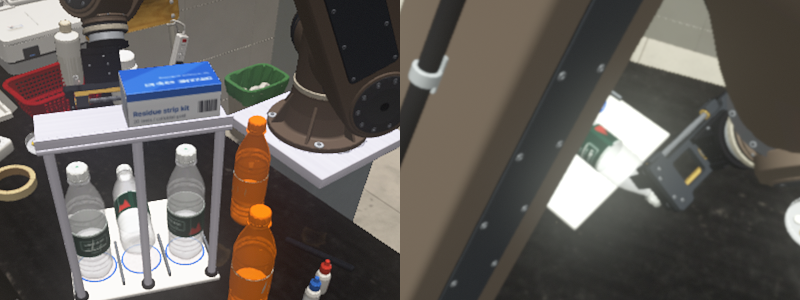

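The side view shows the cap at (254,172) still undisturbed, and in the top view the gripper hovers right above it. Descend, grip and pull back.

Run:
```python
from plan import *
L={n:(g,F) for n,g,F in poses(np.radians(30),-1)}
robot.move_l(tcp(*L["pick"])[0],vel=90)
robot.command_gripper(0.0,squeeze=50); o=robot.observe(); print(o["clock"],o["gripper_width"]*95,o["finger_force"],o["ft_force"],o["tcp_pos"])
g,F=L["pick"]
robot.move_l(tcp(g+[-15,0,12],F)[0],vel=60)
robot.move_l(tcp(*L["back"])[0],vel=120); o=robot.observe(); print(o["clock"],o["gripper_width"]*95,o["finger_force"],o["ft_force"],o["moment"])
a=read_camera("side")["color"][0:300,130:530];b=read_camera("top")["color"][100:400,200:600]
cv2.imwrite("pics/c2.png",np.hstack([a,b]))
```

```text
10.3333 29.113324674210862 49.87074315547943 [ 1.22 -0.65 -0.31] [519.91 -36.89  25.22]
11.6083 29.441153837098046 49.880826473236084 [ 0.18  0.07 -2.56] [-0.58  0.36 -0.04]
```

View pics/c2.png

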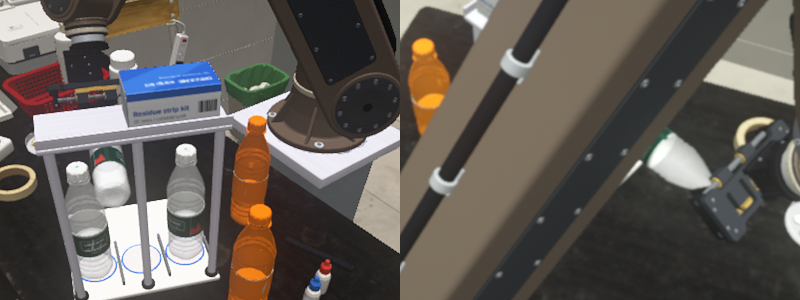

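The bottle is held: in the side view it hangs from the gripper clear of the deck, base at about crop (112,190), and the middle mark is empty. Now swing it, checking clearance first.

Run:
```python
from plan import *
P=poses(np.radians(30),-1); L={n:(g,F) for n,g,F in P}
# bottle axis in tool frame
at=L["pick"][1].T@RZ@AX
for n,g,F in P: print(n,"base",g-H*(RZ.T@F@at))
for n in("sw0","sw1","sw2","sw3","pre"): robot.reach(*tcp(*L[n])); 
o=robot.observe(); print(o["clock"],o["gripper_width"]*95,o["finger_force"],o["ft_force"],o["moment"])
T=read_camera("top");S=read_camera("side")
cv2.imwrite("pics/c3.png",np.hstack([S["color"][0:300,130:530],T["color"][100:400,200:600]]))
for c in(S,T):print(proj(c,w([-230,0,30])),proj(c,w([-230,0,249])))
```

```text
above base [ -2.93   0.22 131.5 ]
pick base [-2.93  0.22 41.5 ]
back base [-72.93 -29.78 101.5 ]
sw0 base [-119.89   42.77  132.07]
sw1 base [-178.25   70.25  153.01]
sw2 base [-239.46   71.88  131.78]
sw3 base [-269.87   42.05   82.03]
pre base [-230.    0.   40.]
over base [ 0.  0. 35.]
fin base [ 0.  0. 10.]
15.1 29.33942425724399 49.87225592136383 [-0.14  0.18 -1.85] [-0.77  0.32  0.01]
[250.06 171.6 ] [238.79  72.04]
[468.14 303.56] [504.34 221.53]
```

View pics/c3.png

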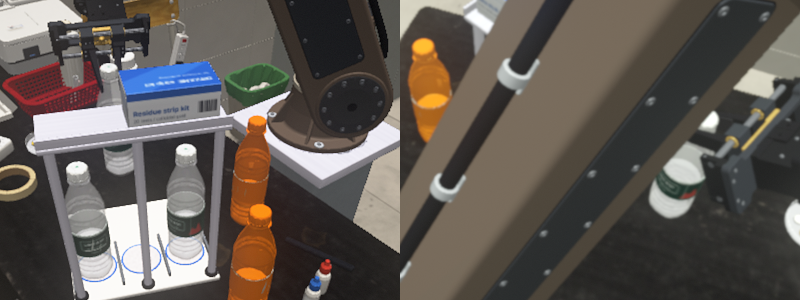

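The bottle hangs upright with its base at side (250,172), matching the predicted (250,~168). Now bring it into the lane, hover, and check.

Run:
```python
from plan import *
L={n:(g,F) for n,g,F in poses(np.radians(30),-1)}
robot.move_l(tcp(*L["over"])[0],vel=90)
robot.move_l(tcp(L["fin"][0]+[0,0,8],L["fin"][1])[0],vel=40)
o=robot.observe(); print(o["clock"],o["gripper_width"]*95,o["ft_force"],o["moment"])
T=read_camera("top");S=read_camera("side")
for c in(S,T):
    for z in(18,237): print(proj(c,w([0,0,z])))
s=cv2.resize(S["color"][90:310,160:380],(600,600),interpolation=cv2.INTER_CUBIC)
cv2.imwrite("pics/c4.png",s)
```

```text
18.4833 29.01273564480057 [ 0.19 -0.13 -3.14] [-0.76  0.38 -0.  ]
[271.38 254.27]
[262.47 152.56]
[357.45 224.42]
[366.84 135.59]
```

View pics/c4.png

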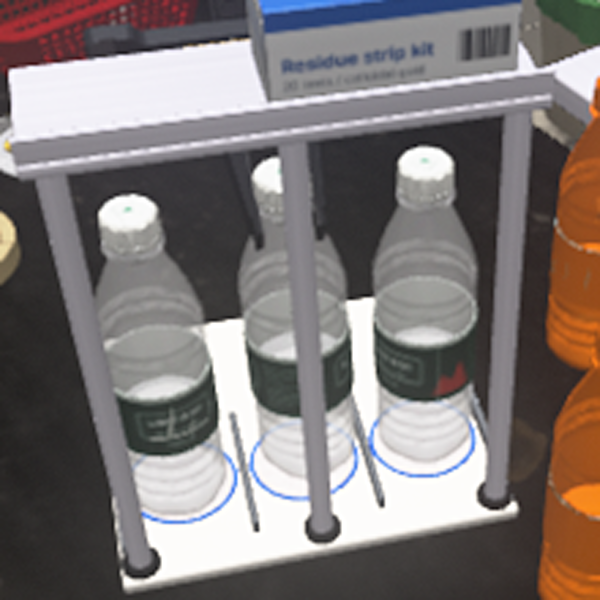

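The bottle hangs upright over the middle mark. Its base, about (303,445) in the crop, is centred in the blue ring, and the neighbours are untouched. Lower to contact.

Run:
```python
from plan import *
L={n:(g,F) for n,g,F in poses(np.radians(30),-1)}
g,F=L["fin"]; f0=robot.observe()["ft_force"][2]
for dz in np.arange(7,-6,-1.):
    robot.move_l(tcp(g+[0,0,dz],F)[0],vel=20); o=robot.observe(); df=o["ft_force"][2]-f0
    print(dz,round(df,2),o["ft_force"][:2].round(2),end="; ")
    if df>2.5: break
print(o["clock"])
S=read_camera("side"); cv2.imwrite("pics/side5.png",S["color"])
s=cv2.resize(S["color"][90:310,160:380],(600,600),interpolation=cv2.INTER_CUBIC); cv2.imwrite("pics/c5.png",s)
```

```text
7.0 0.2 [-0.03 -0.01]; 6.0 -0.23 [ 0.58 -0.02]; 5.0 -1.35 [-0.13 -0.25]; 4.0 -0.21 [-0.64  0.66]; 3.0 -0.35 [0.84 1.22]; 2.0 -0.19 [ 0.23 -0.8 ]; 1.0 -0.67 [ 0.03 -0.6 ]; 0.0 6.56 [-1.58 -0.1 ]; 20.5833
```

View pics/c5.png

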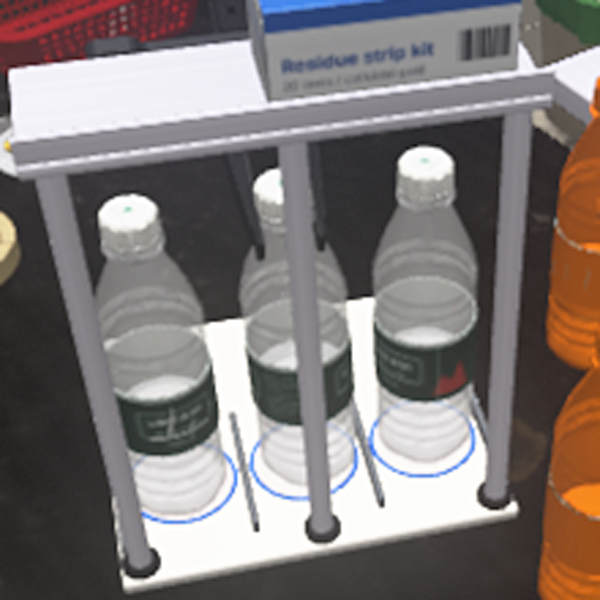

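It touched down at the expected height, inside the ring and level with its neighbours. Release and retreat.

Run:
```python
from plan import *
L={n:(g,F) for n,g,F in poses(np.radians(30),-1)}
g,F=L["fin"]; robot.move_l(tcp(g+[0,0,.7],F)[0],vel=10)
robot.command_gripper(0.55); robot.dwell(.3)
robot.move_l(tcp(g+[-60,0,3],F)[0],vel=40); robot.move_l(tcp(g+[-200,0,60],F)[0],vel=120)
robot.dwell(.5)
o=robot.observe(); print(o["clock"],o["ft_force"],o["gripper_width"])
S=read_camera("side"); T=read_camera("top")
for t in("neighbour_1","fallen_bottle"):
    for r in recognise(S,t): p=world(S,r["xyz"]); print(t,round(r["conf"],2),RZ.T@(p-[RK[0],RK[1],0]))
cv2.imwrite("pics/c6.png",np.hstack([cv2.resize(S["color"][90:310,160:380],(500,500)),cv2.resize(T["color"][100:400,200:380],(300,500))]))
```

```text
25.375 [-0.21 -0.63 -0.03] 0.5520570405441113
neighbour_1 0.96 [165.73 135.4  133.05]
neighbour_1 0.85 [-49.6  209.82 126.63]
neighbour_1 0.65 [ 32.92 -81.79 144.85]
neighbour_1 0.56 [ 21.21  70.98 133.16]
fallen_bottle 0.76 [ 24.03  -5.46 131.85]
fallen_bottle 0.29 [ 28.46 -78.81 143.82]
```

View pics/c6.png

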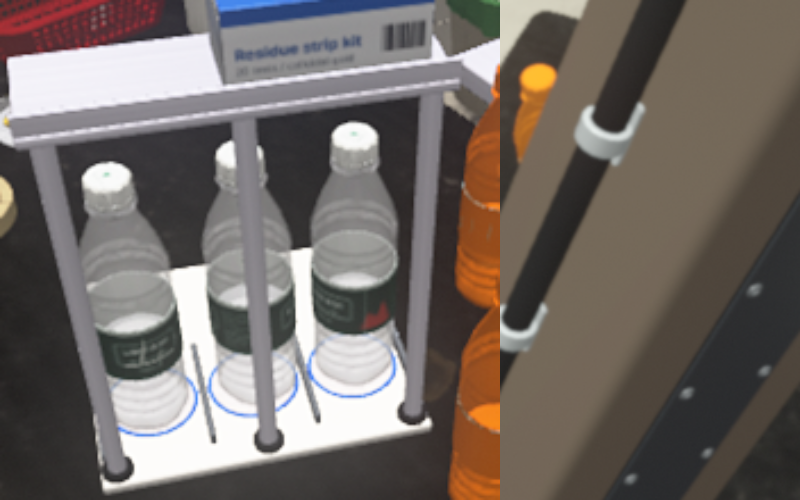

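The middle bottle stands upright on its ring. Its cap at (240,152) in the crop falls on the line between the neighbours' caps, (107,172) and (355,133), and the gripper is clear.

```bash
python3 -c "
from cell import robot; print(robot.finish_job())"
```

```text
the job is handed in; nothing more can be done
None
```

The job is handed in: the fallen bottle was set down gently, standing upright on the middle mark in line with the other two, which were not touched; the clock last read 25.4 s just before handing in.

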